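# Lock the roller axle with its spring clip

## Task

On the small bench roller stand, push the drawn-out axle fully home, so that its groove comes out beyond the far cheek, then take the spring clip that fits the groove (the middle-sized of the three in the rack) and press it down onto the groove until it snaps home, and let go. Leave the other two clips in the rack and do not knock or shift the other things on the bench.

Things in the scene. Friction and masses are not known exactly. Their poses are not given: they have to be found in the camera images.
- stand: Fixed aluminium roller stand. Origin: centre of its underside, z up. Base 90 (x) x 130 (y) x 12 mm; two upright cheeks, 62 mm (x) by 16 mm (y), top 98 mm above the bench, outer faces at y = +50 and -50 mm; between them a cork-covered roller, 60 mm diameter. A steel axle runs along the stand's y, 75 mm above the bench, through cheeks and roller.
- axle (a joint): How far the axle is drawn out along the stand's +y (m): 0 = fully home, head against the +y cheek; up to 0.06. Drawn out, its groove is hidden in or behind the -y cheek. It slides with about 5 N of friction, stays where it is left and does not turn.
- head (a point): Centre of the outer end face of the axle's head (head: disc 40 mm diameter, 16 mm thick, at the +y end of the axle). Axes are those of the stand; it moves with the axle. Push it towards the stand's -y.
- groove (a point): Centre of the axle's groove, on the axle's centre line; axes are those of the stand; moves with the axle. The axle is 26 mm thick; the groove is 12 mm wide (along y) with a root 18 mm thick, its edges chamfered 2.5 mm. With the axle home the groove's centre lies 26 mm outside the outer face of the -y cheek, and a 14 mm long tail of full thickness follows it.
- rack: Fixed plywood rack, 136 (x) x 62 (y) x 24 mm high, origin centre of its underside. Three open slots run along its y at x = -42, 0 and +42 mm, 9.5 mm wide, slot floor 6 mm above the bench; a clip stands upright in each, mouth down, in any order (tab tops 55, 63 and 75 mm above the bench: small, middle, large).
- clip_a: The clip that fits: plain steel open spring clip, middle-sized of the three: 8 mm thick (x), 34 wide (y), 57 tall. Origin: centre of its 18 mm bore; +z points from the open mouth, at the bottom, to the grip tab. Bore top z = +9 mm, shoulders +17, feet -12. Two sprung arms leave a mouth about 14 mm wide. About 60 g.
- tab (a point): Top of clip_a's grip tab (45 mm above the clip's origin, axes of the clip). The tab is 18 mm wide (y), 8 mm thick (x), 28 mm high. Pressing the clip mouth-down over the groove spreads its arms and takes about 10 to 15 N, then they snap under the shaft. Seated, the clip's origin is on the groove's centre and its x lies along the axle.
- clip_b: The small clip, same form: 26 mm wide, 49 mm tall, bore 10 mm, same tab. Origin at the bore's centre. Too small; to be left in the rack.
- clip_c: The large clip, same form: 46 mm wide, 69 mm tall, bore 30 mm, same tab. Origin at the bore's centre. Too large; to be left in the rack.
- pot: Loose dark earthenware pot, 76 mm diameter, 88 mm tall; origin under its centre.
- jar: Loose glass jar, 52 mm diameter, 85 mm tall; origin under its centre.
- vial: Loose amber bottle, 34 mm diameter, 85 mm tall; origin under its centre.
- cup: Loose white cup, 56 mm diameter, 60 mm tall; origin under its centre.
- eraser: Loose dark rubber block 50 x 22 x 14 mm; origin under its centre.
- spatula: Loose slim modelling spatula, 163 mm long, 13 mm wide, 11 mm high, lying along its x; origin under its middle.
- weight: Loose brass weight with a knob, 40 mm diameter, 45 mm tall; origin under its centre.

How it is judged:
On the way, in this order (a step that is already met when the one before it is completed fails the run):
1. the axle is pushed home (value of joint axle below 0.003 m), for 0.2 s.
2. the middle clip is seated in the axle's groove (value of joint axle below 0.003 m and x of clip_a in the frame of groove between -0.003 and 0.003 m and y of clip_a in the frame of groove between -0.004 and 0.004 m and z of clip_a in the frame of groove between -0.003 and 0.003 m and angle between the x axis of clip_a and the y axis of groove, either way round below 0.17 rad), for 0.2 s.
At the end, for the whole second after the job is handed in: The axle is home within 3 mm; the middle clip's bore centre is on the groove's centre within 3 mm across the axle and 4 mm along it, its plane square to the axle within about 10 degrees (it may have turned about the axle), at rest and released (all of step 2 and linear speed of clip_a below 0.02 m/s); the robot touches nothing.
It fails at once if another clip is shifted more than 30 mm (distance of any of clip_b, clip_c from where it was at the start of the episode above 0.03 m).
It fails at once if one of the other things on the bench is shifted more than 50 mm (distance of any of pot, jar, vial, cup, eraser, spatula, weight from where it was at the start of the episode above 0.05 m).
It fails at once if the pot, jar, bottle, cup or weight is tipped by more than about 30 degrees (angle between any of pot, jar, vial, cup, weight's own z axis and vertical above 0.5 rad).
It also fails if it takes over 61 s, if anything falls off the work surface, if the arm or the gripper's body presses on something with over 40 N, if the wrist force passes 120 N, or if a joint passes its speed limit or range.

## Robot

A 7-joint arm with a two-finger parallel gripper is mounted at the origin on the work surface. World frame = base frame: x ahead of the robot, y to its left, z up, the work surface at z = 0. Lengths are in m, angles in rad, forces in N, time in s.
With the tool pointing down it reaches from about 0.4 to 0.875 m from the base axis. Payload 19.3 kg.
Tool frame: the origin (TCP) lies at the very end of the fingers, on their centre line; the grasp point (between the pads) lies 19 mm behind it; z points along the fingers, y is the direction in which the jaws open and shut (so a half turn about z gives the same grasp; the last joint's range is limited). The gripper opens to 85 mm and grips with 20 to 120 N. Pads are 22 mm wide; open, the fingers measure 114 mm over their backs; the gripper's body (76 mm by 85 mm) begins 54 mm behind the grasp point. The pads swing forward as they close: fully open they stand 13 mm farther back than shut.
Start: joints at [-1.193, 0.521, -0.036, 1.599, 0.021, 1.021, -0.113], TCP at [0.271, 0.563, 0.231] pointing down, gripper open.
Joint ranges: [-2.91, 2.91], [-0.3, 2.13], [-1.5, 1.42], [0.17, 2.43], [-1.26, 4.41], [0.16, 1.93], [-2.52, 2.52]. Speed limits (rad/s): [1.89, 1.89, 2.39, 2.39, 3.01, 3.01, 3.01].

## Interface

Orientations are given as [roll, pitch, yaw] about the fixed x, y, z axes, in that order (R = Rz(yaw) Ry(pitch) Rx(roll)).
In Python, from workcell import bot, vision, job_done gives the robot as it stands.
- The arm moves only by the tool arm_command, never from a script. Its arguments are lists of equal length, an entry for each row: "gripper": the finger opening in cm, from 0 to 8.54; "slide": the shift along the tool's x, y, z in cm, a list of three; "turn": the turn, a rotation vector about the tool's x, y, z in degrees, a list of three. A call has 1 to 5 rows; each row is the pose to reach, as a shift and turn from the pose commanded when the call began, along the tool's axes at that moment; what a row does not reach only later rows make up. A row lasts 1/8 s, in which the tool goes at most 62.5 mm and 10.7 degrees, less where a joint would pass 70% of its speed; a pose out of reach is approached as far as the arm can. A call with a gripper value outside its range is refused whole. The fingers move at their own pace and stop on an object; "force" is the grip in N (left out, the last holds). Time passes only in rows, so rows that repeat a pose let the fingers close. It gives the time, the measured TCP pose, the force and the opening at its end, in the units of the state.
- bot.observe(): the state, without advancing time (a new reading comes with each control period).
- vision.grab_frame(name): name is "side" or "top"; returns the picture (384x512x3 uint8, blue, green, red); there is no depth.
- vision.camera_model(name): a dict with "mtx" (3x3 intrinsics, pixels), "T" (4x4, takes a point from camera to world coordinates). Camera axes: x right, y down, z forward; pixel columns grow to the right and rows downward; lengths in m; the calibration is good to about 2 mm. A picture is of the moment at which its call begins. camera_model takes no time and is no camera call.
- job_done(): hands the job in, once; it reports no verdict.
The state is a dict: "clock": time; "qpos": joint angles; "qd": joint speeds; "joint_efforts": joint torques, N m; "position": TCP position; "tool_rot": TCP orientation; "force": force on the tool from outside, world axes, zero at the start; "moment": the same for the moment, N m; "grip_width": finger opening in m.
Only numpy, scipy, OpenCV 4.12 (cv2) and the standard library are available. Lean on these libraries where they do the work, as an engineer would, in place of code of your own. Each camera call takes 0.05 s, during which the arm holds its last target. There are 200 camera calls.

## Working session

There is one attempt and no reset: what is moved stays moved. The work goes in short steps, Python scripts to look and compute and a tool call to move; the robot and the scene stay as the last step left them, time stands still between calls to the robot, and variables do not carry over. Pictures are saved under pics/ and viewed, about 8 in all and at most 12, crops included, and the job is handed in when it is done.

Besides the shell and the picture viewer there is one more tool, called after ">>>" as name(argument=value, ...) on one line, values as JSON. arm_command: Moves the arm, as the interface text tells. Its arguments: {"type":"object","properties":{"gripper":{"type":"array","items":{"type":"number"}},"slide":{"type":"array","items":{"type":"array","items":{"type":"number"}}},"turn":{"type":"array","items":{"type":"array","items":{"type":"number"}}},"force":{"type":"number"}},"required":["gripper","slide","turn"]}

```bash
mkdir -p pics; python3 - <<'E'
from workcell import bot, vision
import cv2
print(bot.observe())
for n in("top","side"):
    cv2.imwrite(f"pics/{n}0.png",cv2.resize(vision.grab_frame(n),(800,600),interpolation=cv2.INTER_CUBIC))
    c=vision.camera_model(n);print(n,c)
E
```

```text
{'clock': 0.0, 'qpos': array([-1.19321033,  0.52202811, -0.03630021,  1.60000964,  0.02120229,
        1.02111456, -0.11279219]), 'qd': array([-0.00137174, -0.00070049,  0.00085275, -0.00013536, -0.00149695,
       -0.00093017, -0.0015866 ]), 'joint_efforts': array([-1.75383630e-03, -9.27115917e+01,  1.97867543e+00, -3.69941711e+01,
        1.76459318e-02,  8.20100162e-03, -8.01709291e-06]), 'position': array([0.27050577, 0.56304349, 0.23071667]), 'tool_rot': array([-3.14042224e+00,  1.00259969e-04,  2.69378220e+00]), 'force': array([ 0.00249333,  0.01405462, -0.05759509]), 'moment': array([-0.01203375, -0.02355781, -0.01074466]), 'grip_width': 0.08508612883869039}
top {'mtx': array([[423.90706099,   0.        , 250.55917249],
       [  0.        , 423.90706099, 188.59289093],
       [  0.        ,   0.        ,   1.        ]]), 'T': array([[-0.00462846, -0.99368777,  0.11208561,  0.44056087],
       [-0.99982457,  0.00663287,  0.01751653, -0.04367633],
       [-0.01814941, -0.11198488, -0.99354415,  1.11564984],
       [ 0.        ,  0.        ,  0.        ,  1.        ]])}
side {'mtx': array([[409.21424429,   0.        , 259.04997174],
       [  0.        , 409.21424429, 188.83296799],
       [  0.        ,   0.        ,   1.        ]]), 'T': array([[ 0.92674764, -0.26365913,  0.26762415,  0.32278462],
       [-0.37549826, -0.6276523 ,  0.68194843, -0.69333057],
       [-0.01182702, -0.73248649, -0.68067882,  0.69782092],
       [ 0.        ,  0.        ,  0.        ,  1.        ]])}
```

View pics/top0.png

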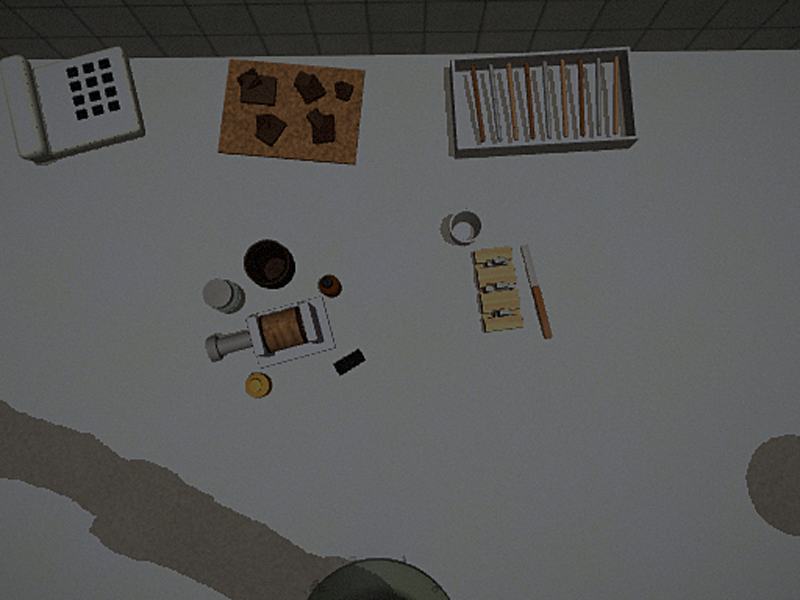

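View pics/side0.png

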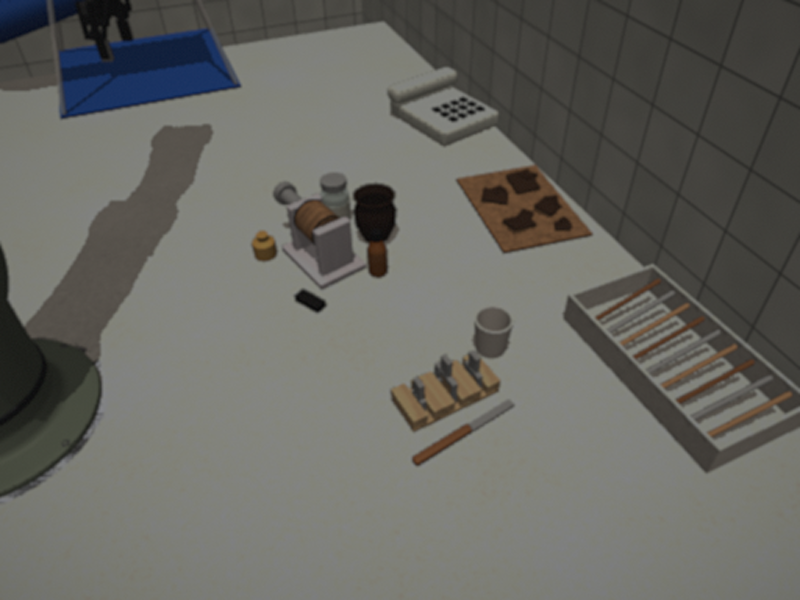

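```bash
cat > h.py <<'E'
import numpy as np, cv2
from workcell import bot, vision
def crop(img,x0,y0,w,h,s):
    c=img[y0:y0+h,x0:x0+w]
    c=np.clip((c/255.)**0.6*255,0,255).astype(np.uint8)
    c=cv2.resize(c,None,fx=s,fy=s,interpolation=cv2.INTER_CUBIC)
    for x in range(-(-x0//10)*10,x0+w,10):
        cv2.line(c,((x-x0)*s+s//2,0),((x-x0)*s+s//2,4),(0,0,255),1)
        if x%20==0: cv2.putText(c,str(x),((x-x0)*s-6,14),0,.33,(0,0,255),1)
    for y in range(-(-y0//10)*10,y0+h,10):
        cv2.line(c,(0,(y-y0)*s+s//2),(4,(y-y0)*s+s//2),(0,0,255),1)
        if y%20==0: cv2.putText(c,str(y),(6,(y-y0)*s+6),0,.33,(0,0,255),1)
    return c
def proj(n,P):
    c=vision.camera_model(n);T=np.linalg.inv(c["T"])
    p=np.atleast_2d(P)@T[:3,:3].T+T[:3,3]
    p=p@c["mtx"].T
    return p[:,:2]/p[:,2:]
def ray(n,uv,z):
    c=vision.camera_model(n);T=c["T"]
    d=T[:3,:3]@np.linalg.solve(c["mtx"],[uv[0],uv[1],1]);o=T[:3,3]
    return o+d*(z-o[2])/d[2]
E
python3 - <<'E'
from h import *
t=vision.grab_frame("top");s=vision.grab_frame("side")
cv2.imwrite("pics/a.png",np.hstack([crop(t,125,180,100,75,4),crop(t,290,148,100,75,4)]))
a=np.vstack([np.hstack([crop(t,125,180,100,75,4),crop(t,285,150,100,75,4)]),np.hstack([crop(s,160,110,100,75,4),crop(s,240,220,100,75,4)])])
cv2.imwrite("pics/a.png",a)
E
```

```text
(no output)
```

View pics/a.png

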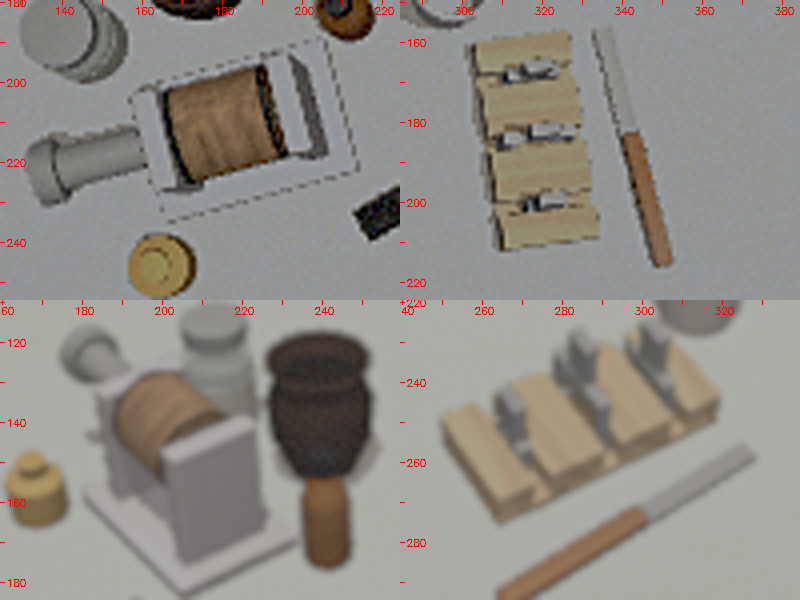

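```bash
cat > fit.py <<'E'
from h import *
from scipy.optimize import least_squares
def fit(obs,x0):
    def r(p):
        c,s=np.cos(p[2]),np.sin(p[2]);out=[]
        for n,P,uv in obs:
            P=np.array(P);w=[p[0]+c*P[0]-s*P[1],p[1]+s*P[0]+c*P[1],P[2]]
            out+=list(proj(n,w)[0]-uv)
        return np.array(out)
    f=least_squares(r,x0,loss="soft_l1");return f.x,r(f.x).reshape(-1,2)
def tf(p,P):
    P=np.atleast_2d(np.array(P,float));c,s=np.cos(p[2]),np.sin(p[2])
    return np.c_[p[0]+c*P[:,0]-s*P[:,1],p[1]+s*P[:,0]+c*P[:,1],P[:,2]]
E
python3 - <<'E'
from fit import *
S=[("top",(.045,-.065,.012),(205,189)),("top",(-.045,-.065,.012),(214,222)),("top",(-.045,.065,.012),(165.7,235.2)),
("top",(.031,-.05,.098),(197.2,193.2)),("top",(-.031,-.05,.098),(201.5,218.7)),
("side",(-.045,.065,.012),(180.7,156.5)),("side",(-.045,-.065,.012),(205.7,183.7)),("side",(.045,-.065,.012),(234,170)),
("side",(-.031,-.05,.098),(201.5,150.7)),("side",(.031,-.05,.098),(224.2,139)),("side",(-.031,-.05,.012),(204.5,175.2)),("side",(.031,-.05,.012),(226,164.5))]
p,r=fit(S,[.42,.12,-.2]);print(p.round(4),r.round(1).tolist())
R=[("top",(.068,.031,.024),(302,161)),("top",(.068,-.031,.024),(327.2,157.7)),("top",(-.068,-.031,.024),(334.5,209)),("top",(-.068,.031,.024),(309.5,212)),
("side",(-.068,.031,.024),(250.2,247.5)),("side",(-.068,-.031,.024),(264.5,271.5)),("side",(.068,-.031,.024),(319.5,241.2))]
q,r=fit(R,[.45,-.2,0.1]);print(q.round(4),r.round(1).tolist())
np.save("p.npy",[p,q])
# overlay
def box(x0,x1,y0,y1,z0,z1):
    c=[(x,y,z) for x in(x0,x1) for y in(y0,y1) for z in(z0,z1)]
    return [(c[i],c[j]) for i in range(8) for j in range(i) if bin(i^j).count("1")==1]
L=[(p,e) for b in[(-.045,.045,-.065,.065,0,.012),(-.031,.031,-.05,-.034,.012,.098),(-.031,.031,.034,.05,.012,.098)] for e in box(*b)]
a=np.linspace(0,2*np.pi,25)
for d in(.05,.06):
    for y,rr in((.05+d,.02),(.066+d,.02)):
        C=np.c_[rr*np.cos(a),0*a+y,.075+rr*np.sin(a)];L+=[(p,(C[i],C[i+1])) for i in range(24)]
L+=[(q,e) for e in box(-.068,.068,-.031,.031,0,.024)]
for x,z,w in((-.042,.055,.013),(0,.075,.023),(.042,.063,.017)):
    L+=[(q,e) for e in box(x-.004,x+.004,-.009,.009,z-.028,z)+box(x-.004,x+.004,-w,w,.006,z-.028)]
def ov(n,x0,y0,s=4):
    im=crop(vision.grab_frame(n),x0,y0,100,75,s)
    for f,(A,B) in L:
        u,v=[tuple(((proj(n,tf(f,P))[0]-(x0,y0)+.5)*s*8).astype(int)) for P in(A,B)]
        cv2.line(im,u,v,(0,160,0),1,cv2.LINE_AA,3)
    return im
cv2.imwrite("pics/b.png",np.vstack([np.hstack([ov("top",125,180),ov("top",285,150)]),np.hstack([ov("side",160,110),ov("side",240,220)])]))
E
```

```text
[0.5032 0.1458 0.2475] [[0.6, 0.8], [-0.2, 1.1], [-0.4, 0.4], [-0.6, -0.2], [1.1, -0.9], [-0.9, -0.5], [-1.4, -2.1], [0.1, -2.2], [1.0, -1.3], [-0.0, 1.2], [1.6, 1.1], [0.5, 2.4]]
[ 0.5728 -0.1998  0.1361] [[0.4, -0.3], [-1.2, -0.4], [-0.0, -0.0], [1.1, 0.4], [-0.7, 0.2], [-0.0, -2.8], [0.3, 0.8]]
```

View pics/b.png

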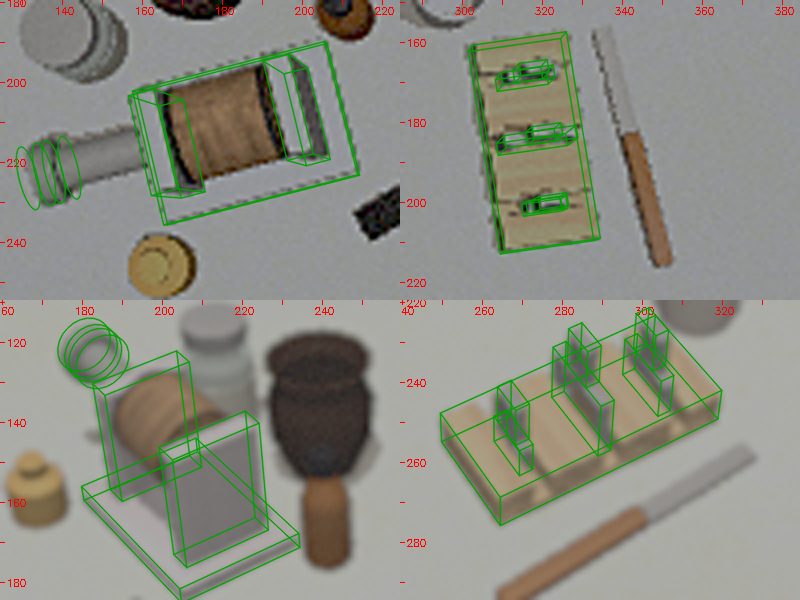

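The stand and rack overlays match the images. The middle clip is in the slot at rack x = +42 mm (top-view px about 318,167), and the axle is drawn out about 50 mm with its head at px about (137,221). Next I compute the first moves.

```bash
cat > go.py <<'E'
from fit import *
from scipy.spatial.transform import Rotation as Ro
p,q=np.load("p.npy")
def go(w,yaw):
    s=bot.observe();R0=Ro.from_euler("xyz",s["tool_rot"]);R1=Ro.from_euler("xyz",[np.pi,0,yaw])
    print("at",s["clock"],s["position"].round(4),s["tool_rot"].round(3),"F",s["force"].round(1))
    print("slide cm",(R0.inv().apply(np.ravel(w)-s["position"])*100).round(2),"turn",np.degrees((R0.inv()*R1).as_rotvec()).round(2))
E
python3 - <<'E'
from go import *
go(tf(p,(0,.165,.2)),p[2]+np.pi/2); go(tf(p,(0,.165,.06)),p[2]+np.pi/2)
E
```

```text
at 0.4 [0.2706 0.5633 0.2312] [-3.141  0.     2.694] F [ 0.3 -0.3  0.4]
slide cm [-28.47 -14.89   3.12] turn [-1.000e-02  1.000e-02  5.016e+01]
at 0.4 [0.2706 0.5633 0.2312] [-3.141  0.     2.694] F [ 0.3 -0.3  0.4]
slide cm [-28.47 -14.89  17.12] turn [-1.000e-02  1.000e-02  5.016e+01]
```

>>> arm_command(gripper=[0,0,0,0,0], slide=[[-5.7,-3,0.6],[-11.4,-6,1.2],[-17.1,-9,1.8],[-22.8,-12,2.4],[-28.5,-14.9,3.1]], turn=[[0,0,10],[0,0,20],[0,0,30],[0,0,40],[0,0,50.2]], force=100)

```text
clock: 1.02
position: [0.4577, 0.3124, 0.2016]
tool_rot: [3.141, -0.0, 1.812]
force: [1.2, 0.0, 0.6]
grip_width: 0.0003
```

```bash
python3 - <<'E'
from go import *
go(tf(p,(0,.165,.06)),p[2]+np.pi/2)
E
```

```text
at 1.025 [0.4577 0.3124 0.2016] [ 3.141 -0.     1.812] F [1.2 0.  0.6]
slide cm [-0.77  0.33 14.16] turn [ 0.04 -0.02 -0.36]
```

>>> arm_command(gripper=[0,0,0,0,0], slide=[[0,0,4.7],[0,0,9.4],[0,0,14],[0,0,14],[0,0,14]], turn=[[0,0,0],[0,0,0],[0,0,0],[0,0,0],[0,0,0]])

```text
clock: 1.65
position: [0.4573, 0.3144, 0.0629]
tool_rot: [3.14, -0.0, 1.817]
force: [-0.0, -0.2, 0.4]
grip_width: -0.0002
```

```bash
python3 - <<'E'
from go import *
go(tf(p,(0,.165,.06)),p[2]+np.pi/2)
t=vision.grab_frame("top");s=vision.grab_frame("side")
cv2.imwrite("pics/c.png",np.hstack([crop(t,105,175,100,75,4),crop(s,140,80,100,75,4)]))
E
```

```text
at 1.65 [0.4573 0.3144 0.0629] [ 3.14  -0.     1.817] F [-0.  -0.2  0.4]
slide cm [-0.97  0.32  0.29] turn [ 0.07 -0.03 -0.05]
```

View pics/c.png

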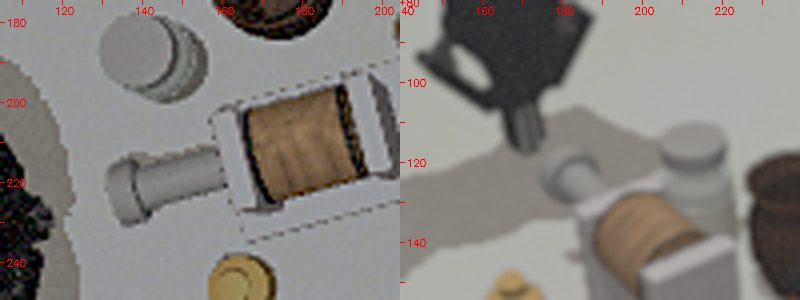

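>>> arm_command(gripper=[0,0,0,0,0], slide=[[-1.5,0.3,0],[-3,0.3,0],[-4,0.3,0],[-4.6,0.3,0],[-5.2,0.3,0]], turn=[[0,0,0],[0,0,0],[0,0,0],[0,0,0],[0,0,0]])

```text
clock: 2.38
position: [0.4723, 0.2649, 0.0617]
tool_rot: [3.141, -0.001, 1.818]
force: [-1.0, 5.3, 3.7]
grip_width: 0.0001
```

```bash
python3 - <<'E'
from go import *
go(tf(p,(0,.077,.06)),p[2]+np.pi/2)
s=bot.observe();print(proj("side",s["position"]),proj("top",s["position"]))
t=vision.grab_frame("top");s=vision.grab_frame("side")
cv2.imwrite("pics/d.png",np.hstack([crop(t,105,175,100,75,4),crop(s,140,80,100,75,4)]))
E
```

```text
at 2.375 [0.4723 0.2649 0.0617] [ 3.141e+00 -1.000e-03  1.818e+00] F [-1.   5.3  3.7]
slide cm [-4.6   0.08  0.16] turn [ 0.04 -0.06 -0.01]
[[181.42322826 125.29098893]] [[134.33455994 224.11197556]]
```

View pics/d.png

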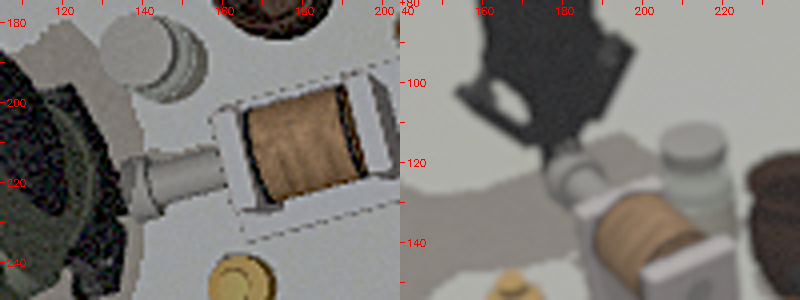

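>>> arm_command(gripper=[0,0,0,0,0], slide=[[-0.9,0,0],[-1.8,0,0],[-2.6,0,0],[-3.3,0,0],[-3.9,0,0]], turn=[[0,0,0],[0,0,0],[0,0,0],[0,0,0],[0,0,0]])

```text
clock: 3.1
position: [0.4822, 0.2272, 0.0616]
tool_rot: [3.14, -0.001, 1.818]
force: [1.8, 5.9, -0.3]
grip_width: 0.0002
```

>>> arm_command(gripper=[0,0,0], slide=[[-0.3,0,0],[-0.6,0,0],[-0.6,0,0]], turn=[[0,0,0],[0,0,0],[0,0,0]])

```text
clock: 3.48
position: [0.4836, 0.221, 0.0615]
tool_rot: [3.141, -0.0, 1.818]
force: [1.5, 3.2, 1.3]
grip_width: -0.0003
```

```bash
python3 - <<'E'
from go import *
go(tf(p,(0,.077,.06)),p[2]+np.pi/2)
E
```

```text
at 3.475 [0.4836 0.221  0.0615] [ 3.141 -0.     1.818] F [1.5 3.2 1.3]
slide cm [-0.07  0.06  0.15] turn [ 0.04 -0.02 -0.02]
```

Still only friction force, so I keep pushing in small steps.

>>> arm_command(gripper=[0,0,0], slide=[[-0.2,0,0],[-0.4,0,0],[-0.4,0,0]], turn=[[0,0,0],[0,0,0],[0,0,0]])

```text
clock: 3.85
position: [0.4838, 0.2197, 0.0615]
tool_rot: [3.141, -0.003, 1.82]
force: [-2.6, 17.2, -0.5]
grip_width: -0.0
```

>>> arm_command(gripper=[0,0,0], slide=[[-0.2,0,0],[-0.3,0,0],[-0.3,0,0]], turn=[[0,0,0],[0,0,0],[0,0,0]])

```text
clock: 4.22
position: [0.4839, 0.2196, 0.0616]
tool_rot: [3.14, -0.006, 1.823]
force: [-8.1, 34.6, -0.9]
grip_width: 0.0
```

```bash
python3 - <<'E'
from go import *
go(tf(p,(0,.077,.06)),p[2]+np.pi/2)
E
```

```text
at 4.225 [0.4839 0.2196 0.0616] [ 3.14  -0.006  1.823] F [-8.1 34.6 -0.9]
slide cm [0.07 0.07 0.16] turn [ 0.07 -0.32  0.25]
```

>>> arm_command(gripper=[0,0,0,0,0], slide=[[3,0,0],[4,0,-5],[4,0,-10],[4,0,-15],[4,0,-15]], turn=[[0,0,0],[0,0,0],[0,0,0],[0,0,0],[0,0,0]])

```text
clock: 4.85
position: [0.4763, 0.2531, 0.2147]
tool_rot: [3.137, -0.002, 1.817]
force: [-0.2, 0.4, -0.2]
grip_width: -0.0003
```

```bash
python3 - <<'E'
from go import *
c=tf(q,(.042,0,0))[0];print(c)
go([c[0],c[1],.15],q[2]+np.pi/2)
from go import *
def circ(y,r):
    a=np.linspace(0,2*np.pi,25);return tf(p,np.c_[r*np.cos(a),0*a+y,.075+r*np.sin(a)])
def ov(n,x0,y0,s,w,h,draw):
    im=crop(vision.grab_frame(n),x0,y0,w,h,s)
    if draw:
        for y,r in((-.07,.013),(-.082,.013),(-.096,.013),(.066,.02)):
            u=((proj(n,circ(y,r))-(x0,y0)+.5)*s).astype(int);cv2.polylines(im,[u],True,(0,160,0),1,cv2.LINE_AA)
    return im
cv2.imwrite("pics/e.png",np.vstack([np.hstack([ov(n,x,y,5,80,55,d) for n,x,y in(("top",155,180),("side",175,110))]) for d in(0,1)]))
E
```

```text
[ 0.6143786 -0.1941472  0.       ]
at 4.85 [0.4763 0.2531 0.2147] [ 3.137e+00 -2.000e-03  1.817e+00] F [-0.2  0.4 -0.2]
slide cm [-46.75   2.44   6.4 ] turn [ 0.26 -0.11  6.33]
```

View pics/e.png

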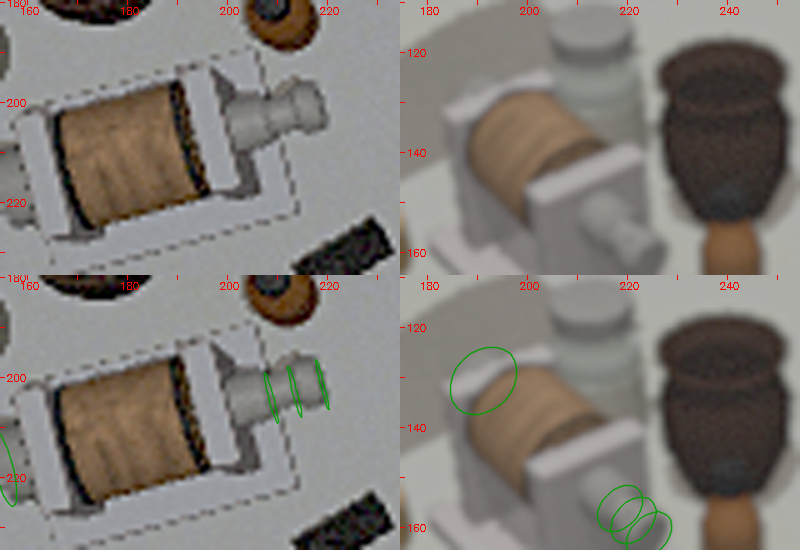

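>>> arm_command(gripper=[3,3,3,3,3], slide=[[-5.5,0.3,0],[-11,0.6,0],[-17,0.9,0],[-23,1.2,0],[-29,1.5,0]], turn=[[0,0,1],[0,0,2],[0,0,3],[0,0,4],[0,0,6]])

```text
clock: 5.68
position: [0.5604, -0.0268, 0.2103]
tool_rot: [-3.14, 0.0, 1.712]
force: [0.7, 1.0, 1.2]
grip_width: 0.0299
```

```bash
python3 - <<'E'
from go import *
c=tf(q,(.042,0,0))[0]
go([c[0],c[1],.13],q[2]+np.pi/2)
E
```

```text
at 5.675 [ 0.5604 -0.0268  0.2103] [-3.14   0.     1.712] F [0.7 1.  1.2]
slide cm [-17.32   3.01   8.03] turn [-0.11  0.    0.3 ]
```

>>> arm_command(gripper=[3,3,3,3,3], slide=[[-5.7,1,0],[-11.4,2,2],[-17.1,3,5],[-17.1,3,8],[-17.1,3,8]], turn=[[0,0,0],[0,0,0],[0,0,0],[0,0,0],[0,0,0]])

```text
clock: 6.3
position: [0.6125, -0.1899, 0.1282]
tool_rot: [-3.136, -0.002, 1.712]
force: [0.5, 0.4, 0.5]
grip_width: 0.0303
```

>>> arm_command(gripper=[3], slide=[[0,0,0]], turn=[[0,0,0]])

```text
clock: 6.42
position: [0.6146, -0.1892, 0.1319]
tool_rot: [-3.141, -0.0, 1.714]
force: [0.1, 0.1, -0.2]
grip_width: 0.0301
```

```bash
python3 - <<'E'
from go import *
c=tf(q,(.042,0,0))[0]
go([c[0],c[1],.038],q[2]+np.pi/2)
s=bot.observe();print(proj("side",s["position"]),proj("top",s["position"]),proj("side",[*c[:2],.063]),proj("top",[*c[:2],.063]))
t=vision.grab_frame("top");s=vision.grab_frame("side")
cv2.imwrite("pics/f.png",np.hstack([crop(t,280,140,80,60,5),crop(s,260,185,80,60,5)]))
E
```

```text
at 6.425 [ 0.6146 -0.1892  0.1319] [-3.141 -0.     1.714] F [ 0.1  0.1 -0.2]
slide cm [-0.48 -0.09  9.39] turn [-0.01 -0.01  0.39]
[[303.60191139 199.56053898]] [[319.87557947 161.40795246]] [[302.49394008 224.82126188]] [[317.87084416 166.3194407 ]]
```

View pics/f.png

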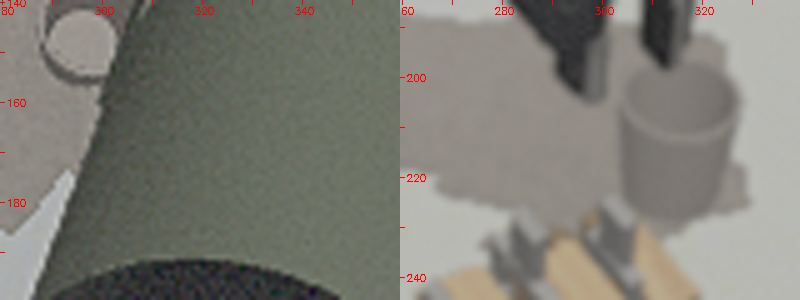

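>>> arm_command(gripper=[3,3,3,3,3], slide=[[-0.5,0,1],[-0.5,0,4],[-0.5,-0.1,7],[-0.5,-0.1,9.3],[-0.5,-0.1,9.3]], turn=[[0,0,0.4],[0,0,0.4],[0,0,0.4],[0,0,0.4],[0,0,0.4]])

```text
clock: 7.15
position: [0.6132, -0.1948, 0.037]
tool_rot: [-3.139, -0.001, 1.706]
force: [-0.5, -0.3, 0.4]
grip_width: 0.0301
```

```bash
python3 - <<'E'
from go import *
c=tf(q,(.042,0,0))[0]
go([c[0],c[1],.038],q[2]+np.pi/2)
E
```

```text
at 7.15 [ 0.6132 -0.1948  0.037 ] [-3.139e+00 -1.000e-03  1.706e+00] F [-0.5 -0.3  0.4]
slide cm [ 0.04  0.12 -0.1 ] turn [-0.14 -0.05 -0.06]
```

>>> arm_command(gripper=[1.5,0.6,0.4,0.4,0.4], slide=[[0,0.1,0],[0,0.1,0],[0,0.1,0],[0,0.1,0],[0,0.1,0]], turn=[[0,0,0],[0,0,0],[0,0,0],[0,0,0],[0,0,0]], force=30)

```text
clock: 7.78
position: [0.6157, -0.1951, 0.0395]
tool_rot: [3.14, 0.001, 1.706]
force: [-2.6, 1.2, 7.2]
grip_width: 0.0074
```

>>> arm_command(gripper=[0.4,0.4], slide=[[0,0,0],[0,0,0]], turn=[[0,0,0],[0,0,0]], force=100)

```text
clock: 8.02
position: [0.6157, -0.1952, 0.0397]
tool_rot: [3.14, 0.001, 1.706]
force: [-2.4, -0.3, 10.7]
grip_width: 0.006
```

>>> arm_command(gripper=[0.4,0.4,0.4,0.4,0.4], slide=[[0,0,-0.5],[0,0,-2.5],[0,0,-5.5],[0,0,-9],[0,0,-12]], turn=[[0,0,0],[0,0,0],[0,0,0],[0,0,0],[0,0,0]], force=80)

```text
clock: 8.65
position: [0.6154, -0.195, 0.1613]
tool_rot: [3.14, 0.001, 1.706]
force: [-0.0, -0.3, -0.5]
grip_width: 0.0059
```

```bash
python3 - <<'E'
from go import *
g=tf(p,(0,-.076,0))[0];print(g)
go([g[0],g[1],.19],p[2])
go([g[0],g[1],.19],p[2]+np.pi)
s=bot.observe();P=s["position"];print(s["qpos"].round(2),s["grip_width"],proj("side",P),proj("side",P-[0,0,.02]),proj("side",P-[0,0,.032]))
s=vision.grab_frame("side")
cv2.imwrite("pics/g.png",crop(s,250,140,100,100,6))
E
```

```text
[0.52183167 0.07214706 0.        ]
at 8.65 [ 0.6154 -0.195   0.1613] [3.140e+00 1.000e-03 1.706e+00] F [-0.  -0.3 -0.5]
slide cm [27.73 -5.68 -2.89] turn [ 1.000e-01 -4.000e-02  8.356e+01]
at 8.65 [ 0.6154 -0.195   0.1613] [3.140e+00 1.000e-03 1.706e+00] F [-0.  -0.3 -0.5]
slide cm [27.73 -5.68 -2.89] turn [ 4.000e-02  1.000e-01 -9.644e+01]
[ 0.03  0.65  0.29  1.62 -0.22  0.9   0.53] 0.005918905260848634 [[306.28583912 190.41478691]] [[305.60044745 197.9096236 ]] [[305.2003374  202.28487284]]
```

View pics/g.png

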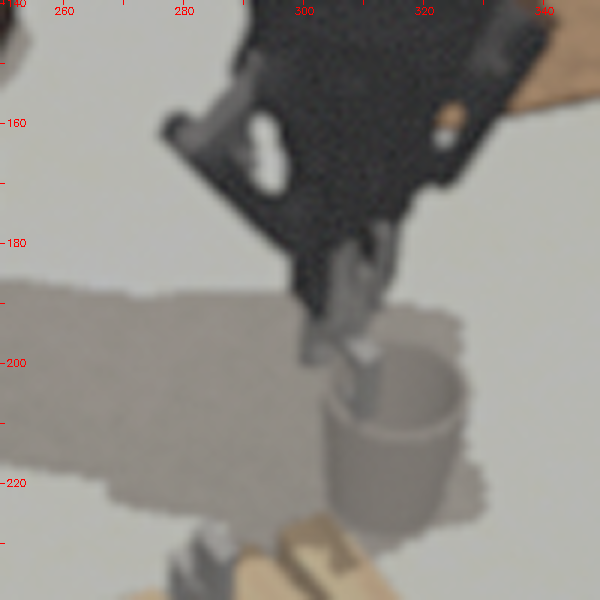

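The middle clip is in the gripper and its slot (px about 308,233) is empty. The feet are near px (300,200) and (313,208), which fits an untilted clip. I now carry it above the groove.

>>> arm_command(gripper=[0.4,0.4,0.4,0.4,0.4], slide=[[2,0,-2],[5,-1,-3],[9,-2,-3],[13,-3,-3],[17,-4,-3]], turn=[[0,0,8],[0,0,16],[0,0,25],[0,0,34],[0,0,43]])

```text
clock: 9.32
position: [0.5522, -0.0305, 0.1896]
tool_rot: [3.141, -0.001, 0.95]
force: [0.6, -0.1, -0.1]
grip_width: 0.0063
```

```bash
python3 - <<'E'
from go import *
g=tf(p,(0,-.076,0))[0]
go([g[0],g[1],.17],p[2]);print(bot.observe()["qpos"].round(2),bot.observe()["grip_width"])
E
```

```text
at 9.325 [ 0.5522 -0.0305  0.1896] [ 3.141e+00 -1.000e-03  9.500e-01] F [ 0.6 -0.1 -0.1]
slide cm [ 6.58 -8.44  1.96] turn [-0.   -0.09 40.26]
[-0.42  0.51  0.51  1.85 -0.32  0.86 -0.37] 0.006348817604487795
```

>>> arm_command(gripper=[0.4,0.4,0.4,0.4,0.4], slide=[[1.5,-2,0],[3,-4,0],[5,-6.4,0],[6.5,-8.3,0.5],[6.5,-8.3,2]], turn=[[0,0,8],[0,0,16],[0,0,24],[0,0,32],[0,0,40]])

```text
clock: 9.95
position: [0.5225, 0.0716, 0.1696]
tool_rot: [-3.14, -0.002, 0.256]
force: [0.9, 0.2, -1.3]
grip_width: 0.006
```

>>> arm_command(gripper=[0.4], slide=[[0,0,0]], turn=[[0,0,0]])

```text
clock: 10.07
position: [0.522, 0.0696, 0.1686]
tool_rot: [-3.141, 0.001, 0.259]
force: [0.1, 0.2, -0.4]
grip_width: 0.0062
```

```bash
python3 - <<'E'
from go import *
g=tf(p,(0,-.076,0))[0]
go([g[0],g[1],.145],p[2])
E
```

```text
at 10.075 [0.522  0.0696 0.1686] [-3.141e+00  1.000e-03  2.590e-01] F [ 0.1  0.2 -0.4]
slide cm [ 0.05 -0.25  2.36] turn [-0.01  0.03  0.63]
```

>>> arm_command(gripper=[0.4,0.4,0.4,0.4], slide=[[0,-0.25,0.8],[0,-0.25,2],[0,-0.25,3.4],[0,-0.25,3.4]], turn=[[0,0,0.6],[0,0,0.6],[0,0,0.6],[0,0,0.6]])

```text
clock: 10.58
position: [0.5212, 0.0713, 0.1333]
tool_rot: [3.141, 0.002, 0.247]
force: [-0.2, 0.4, -0.3]
grip_width: 0.0056
```

```bash
python3 - <<'E'
from go import *
g=tf(p,(0,-.076,0))[0]
go([g[0],g[1],.134],p[2])
for n in("side","top"): print(n,proj(n,[bot.observe()["position"],bot.observe()["position"]-[0,0,.032],[*g[:2],.088]]).round(1).tolist())
im=np.hstack([crop(vision.grab_frame("side"),185,100,66,75,6),crop(vision.grab_frame("top"),185,170,66,75,6)])
cv2.imwrite("pics/i.png",im)
E
```

```text
at 10.575 [0.5212 0.0713 0.1333] [3.141e+00 2.000e-03 2.470e-01] F [-0.2  0.4 -0.3]
slide cm [ 0.08 -0.07 -0.07] turn [ 0.01  0.11 -0.04]
side [[217.9, 138.2], [218.9, 149.1], [219.5, 153.2]]
top [[208.7, 201.7], [210.3, 202.8], [210.5, 203.0]]
```

View pics/i.png

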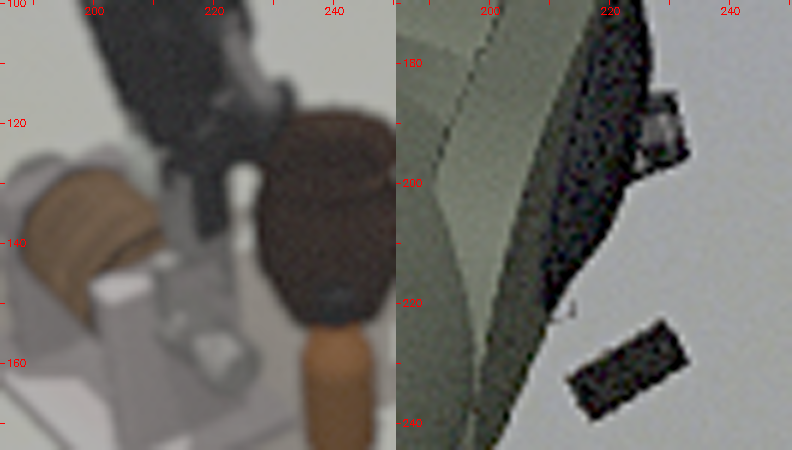

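>>> arm_command(gripper=[0.4,0.4,0.4,0.4], slide=[[0.05,-0.05,0.5],[0.05,-0.05,1],[0.05,-0.05,1.4],[0.05,-0.05,1.4]], turn=[[0,0,0],[0,0,0],[0,0,0],[0,0,0]])

```text
clock: 11.18
position: [0.522, 0.0722, 0.1201]
tool_rot: [3.142, 0.001, 0.247]
force: [0.1, 0.2, 0.3]
grip_width: 0.0059
```

>>> arm_command(gripper=[0.4,0.4,0.4], slide=[[0,0,0.3],[0,0,0.6],[0,0,0.6]], turn=[[0,0,0],[0,0,0],[0,0,0]])

```text
clock: 11.55
position: [0.522, 0.0722, 0.1142]
tool_rot: [3.142, 0.0, 0.247]
force: [-0.3, 0.5, -1.3]
grip_width: 0.0056
```

```bash
python3 - <<'E'
from go import *
g=tf(p,(0,-.076,0))[0]
go([g[0],g[1],.095],p[2])
E
```

```text
at 11.55 [0.522  0.0722 0.1142] [3.142 0.    0.247] F [-0.3  0.5 -1.3]
slide cm [-0.02  0.    1.92] turn [ 0.    0.01 -0.04]
```

>>> arm_command(gripper=[0.4,0.4,0.4], slide=[[0,0,0.3],[0,0,0.6],[0,0,0.6]], turn=[[0,0,0],[0,0,0],[0,0,0]])

```text
clock: 11.92
position: [0.5244, 0.0725, 0.1095]
tool_rot: [3.141, -0.005, 0.247]
force: [6.7, 1.2, 10.6]
grip_width: 0.006
```

>>> arm_command(gripper=[0.4,0.4,0.4,0.4], slide=[[0.3,0,0],[0.4,0,0.2],[0.4,0,0.4],[0.4,0,0.4]], turn=[[0,0,0],[0,0,0],[0,0,0],[0,0,0]])

```text
clock: 12.42
position: [0.5262, 0.0731, 0.1045]
tool_rot: [3.141, -0.0, 0.247]
force: [1.4, -0.7, 0.3]
grip_width: 0.0062
```

>>> arm_command(gripper=[0.4,0.4,0.4], slide=[[0,0,0.2],[0,0,0.4],[0,0,0.4]], turn=[[0,0,0],[0,0,0],[0,0,0]])

```text
clock: 12.8
position: [0.526, 0.0732, 0.1002]
tool_rot: [3.141, 0.0, 0.247]
force: [2.5, 0.4, -4.4]
grip_width: 0.0061
```

```bash
python3 - <<'E'
from go import *
g=tf(p,(0,-.076,0))[0]
go([g[0],g[1],.095],p[2])
cv2.imwrite("pics/j.png",crop(vision.grab_frame("side"),190,120,60,60,10))
E
```

```text
at 12.8 [0.526  0.0732 0.1002] [3.141 0.    0.247] F [ 2.5  0.4 -4.4]
slide cm [-0.43  0.    0.52] turn [ 0.01  0.01 -0.04]
```

View pics/j.png

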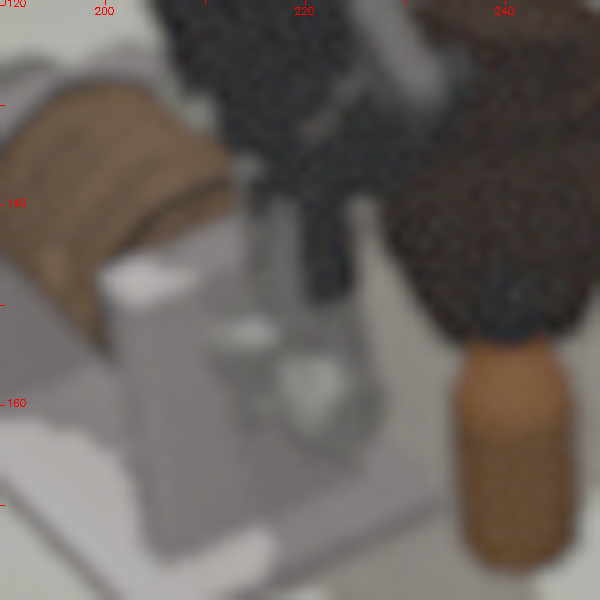

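>>> arm_command(gripper=[0.4,0.4,0.4], slide=[[0,0,0.2],[0,0,0.4],[0,0,0.4]], turn=[[0,0,0],[0,0,0],[0,0,0]])

```text
clock: 13.22
position: [0.5261, 0.0733, 0.0965]
tool_rot: [-3.141, -0.0, 0.247]
force: [-0.1, 1.2, 4.9]
grip_width: 0.0063
```

>>> arm_command(gripper=[0.4,0.4,0.4], slide=[[0,0,0.2],[0,0,0.3],[0,0,0.3]], turn=[[0,0,0],[0,0,0],[0,0,0]])

```text
clock: 13.6
position: [0.5265, 0.0733, 0.0955]
tool_rot: [-3.14, -0.002, 0.246]
force: [-12.3, -0.2, 54.1]
grip_width: 0.0057
```

A hard stop at z 0.0955, after the snap pull-down, fits the seated height of about 0.095. I ease off, open a little (the cheek is close) and lift away.

>>> arm_command(gripper=[0.4,0.4,1.4,1.4,1.4], slide=[[0,0,-0.3],[0,0,-0.4],[0,0,-0.4],[0,0,-0.4],[0,0,-0.4]], turn=[[0,0,0],[0,0,0],[0,0,0],[0,0,0],[0,0,0]])

```text
clock: 14.22
position: [0.5259, 0.0732, 0.0973]
tool_rot: [3.141, 0.0, 0.247]
force: [0.1, 0.8, 0.3]
grip_width: 0.0138
```

>>> arm_command(gripper=[1.4,1.4,1.4,1.4,1.4], slide=[[0,0,-1],[0,0,-3],[0,0,-6],[0,0,-10],[0,0,-13]], turn=[[0,0,0],[0,0,0],[0,0,0],[0,0,0],[0,0,0]])

```text
clock: 14.85
position: [0.5261, 0.073, 0.2296]
tool_rot: [-3.142, -0.001, 0.246]
force: [-0.4, 0.4, 0.3]
grip_width: 0.0141
```

>>> arm_command(gripper=[1.4,1.4,1.4,1.4,1.4], slide=[[-4,4,0],[-8,8,0],[-12,12,0],[-12,12,0],[-12,12,0]], turn=[[0,0,0],[0,0,0],[0,0,0],[0,0,0],[0,0,0]])

```text
clock: 15.48
position: [0.4393, -0.0722, 0.2279]
tool_rot: [-3.141, -0.001, 0.247]
force: [1.2, -0.4, -0.3]
grip_width: 0.014
```

```bash
python3 - <<'E'
from go import *
def box(x0,x1,y0,y1,z0,z1):
    c=[(x,y,z) for x in(x0,x1) for y in(y0,y1) for z in(z0,z1)]
    return [(c[i],c[j]) for i in range(8) for j in range(i) if bin(i^j).count("1")==1]
L=box(-.009,.009,-.08,-.072,.092,.12)+box(-.017,.017,-.08,-.072,.063,.092)
def tile(n,x0,y0,d,s=8):
    im=crop(vision.grab_frame(n),x0,y0,50,37,s)
    if d:
        for A,B in L:
            u,v=[tuple(((proj(n,tf(p,P))[0]-(x0,y0)+.5)*s*8).astype(int)) for P in(A,B)]
            cv2.line(im,u,v,(0,160,0),1,cv2.LINE_AA,3)
    return im
cv2.imwrite("pics/k.png",np.vstack([np.hstack([tile("side",195,132,d),tile("top",185,185,d)]) for d in(0,1)]))
s=bot.observe();print(s["position"],s["force"])
E
```

```text
[ 0.43933699 -0.07177911  0.22739376] [-0.11225731 -0.1109514   0.28214491]
```

View pics/k.png

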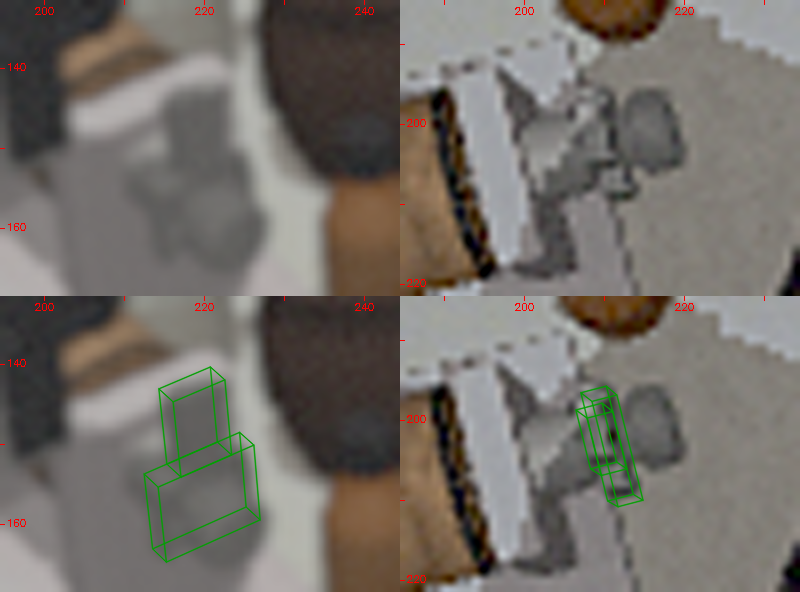

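The clip stands upright in the groove, square to the axle, with the tail clear beyond it (top px 216,201). The tail end is where it was after the push, so the axle is still home. The arm is clear, so I hand in.

```bash
python3 -c "
from workcell import job_done
print(job_done())"
```

```text
the job is handed in; nothing more can be done
None
```

The axle is home, the middle clip is seated in its groove and released, and the job is handed in. It was about 15.5 s on the robot's clock against the 61 s limit.

- **Axle:** I pushed the head with the closed fingers until it hit a hard stop at about 35 N. The finger position there was within 1 mm of the expected home position. The final top picture shows the tail end in the same place as right after the push.
- **Clip:** I took the middle clip from the slot at rack x = +42 mm.
    - **Pressing on:** The first contact pushed the tool sideways, so I shifted it about 4 mm across the axle. The tool then felt a short downward pull as the clip snapped on. It bottomed at 54 N with the tool at z = 0.0955 m, against about 0.095 m expected.
    - **Release:** After letting go, the clip stayed on when the gripper lifted.
- **Last checks:** The final pictures show the clip upright in the groove, square to the axle, with the tail clear beyond it. The robot was clear, with force readings near zero.
- **Small disagreements:** My camera estimate of the groove and the position where the clip centred itself differed by about 4 mm across the axle. I put this down to how the clip sat in the fingers. The final model overlay agrees with the image to about 1 pixel (roughly 2 mm), so the pictures alone do not confirm the 3 mm tolerance. The hard stop and the snap support it.
- **Not re-checked:** I took no final picture of the rack or the other objects. No unexpected contact force appeared at any reading.

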